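# Strip a set casting ring and put its parts away in the swing-tray case

### The arm

A 6-joint arm with a two-finger parallel gripper is mounted at the origin on a cart in front of the work surface, level with it; the furniture and walls round the work are solid. World frame = base frame: x ahead of the robot, y to its left, z up, the work surface at z = 0. Lengths are in m, angles in degrees, forces in N, time in s.
With the tool pointing down it reaches from about 0.325 to 0.9 m from the base axis. Payload 6.1 kg.
Tool frame: the origin (TCP) lies at the very end of the fingers, on their centre line; the grasp point (between the pads) lies robot.tcp_to_grasp behind it (robot.tcp_to_grasp is the distance from the TCP to the grasp point, in m); z points along the fingers, y is the line along which they close (so a half turn about z gives the same grasp; the last joint's range is limited). The gripper opens to 85 mm and grips with 20 to 120 N. Pads are 22 mm wide; open, the fingers measure 114 mm over their backs; the gripper's body (76 mm by 85 mm) begins 54 mm behind the grasp point. The pads swing forward as they close: fully open they stand 13 mm farther back than shut.
Start: joints at [-71.11, 12.628, 87.462, -0, 79.91, -7.225], TCP at [0.275, -0.561, 0.231] pointing down, gripper open.
Joint ranges: [-170.65, 170.65], [-52.31, 119.04], [5.05, 147.46], [-71.25, 251.25], [11.57, 151.72], [-153.62, 153.62]. Speed limits (degrees/s): [147.25, 147.25, 172.46, 180, 180, 180].

### API

Orientations are given as a 3x3 rotation matrix whose columns are the frame's x, y, z axes.
In Python, from bench import state, cams, robot gives the robot as it stands. The module is installed in compiled form; this text tells all that it offers.
- The arm moves only by the tool drive_tool, never from a script. Its argument "targets" is text: rows parted by semicolons, each of 4 numbers parted by spaces: the shift along the tool's x, y, z in units of 40 mm (1.0 is 40 mm), then the turn about the tool's z in degrees. A call has 1 to 20 rows; each row shifts and turns the commanded pose from where the row before left it, along the tool's axes as they then stand; what a row does not reach is not made up. A row lasts 1/12 s, in which the tool goes at most 41.7 mm and 7.16 degrees, less where a joint would pass 70% of its speed; a pose out of reach is approached as far as the arm can. A call is refused whole if a number of a shift passes 1 or a number of a turn 7.16, either way. A call with a gripper value outside its range is refused whole. "claw" is the opening, from -1 (shut) to 1 (fully open), set as the call begins (left out, the last holds). The fingers move at their own pace and stop on an object; "squeeze" is the grip in N (left out, the last holds). Time passes only in rows, so rows that do not move let the fingers close. It gives the time, the measured TCP pose, the force, the opening and the grip force at its end, in the units of the state.
- state(): the state, without advancing time (a new reading comes with each control period).
- cams.read_camera(name): name is "scene" or "side" or "wrist"; returns a dict with "frame" (400x640x3 uint8, red, green, blue), "z_map" (400x640 float32, m along the optical axis (not along the pixel's ray), 0 where there is no reading), "fx", "fy", "cx", "cy" (pixels), "R" (3x3) and "t" (3): a world point X has camera coordinates R X + t. Camera axes: x right, y down, z forward; pixel columns grow to the right and rows downward; lengths in m; the calibration is good to about 2 mm. A picture is of the moment at which its call begins.
- robot.hand_in(): hands the job in; it is judged then, once.
The state is a dict: "t": time; "q": joint angles; "joint_velocities": joint speeds; "joint_efforts": joint torques, N m; "tool_pos": TCP position; "ee_rot": TCP orientation; "force": force on the tool from outside, world axes, zero at the start; "moment": the same for the moment, N m; "opening": opening from 0.0 (shut) to 1.0 (fully open); "grasp_force": force on a finger pad.
Only numpy, scipy, OpenCV 4.12 (cv2) and the standard library are available. Lean on these libraries where they do the work, as an engineer would, in place of code of your own. Each camera call takes 0.05 s, during which the arm holds its last target. There are 200 camera calls.

### The job

The investment in the casting ring has set: take the stack apart and stand the plaster block upright, open end down as it is, in the middle of the round ceramic firing plate, without ever tipping it over. Put the reusable parts away in the grey case: the gauge (lid with the bar handle) and the round ring base flat in the bays under its swing tray, the base in the larger bay and the gauge in the smaller, and the tube sleeve upright in the middle bay of the tray itself. Leave the tray swung fully home over the bays.

Things in the scene. Friction and masses are not known exactly. Their poses are not given: they have to be found in the camera images.
- gauge: Grey ring gauge topping the stack: flanged ring, 36 mm hole, bar handle over it. Origin: centre of its underside. Skirt 47 mm wide, z 0-4.5, plugs into the sleeve; flange 55 mm wide, z 4.5-9.5, lies on the sleeve's rim. Handle bar along own x, 48 mm long, 10 thick (along y), z 19.5-31.5, with a 12 mm long leg near each end; pinch it from above along y. 40 g.
- sleeve: White tube, 64 mm outside, 52 inside, 55 high, open at both ends. Origin: centre of its lower end. Stands round the block on the ring base (origin 10 mm above the base's), about 2 mm play all round the block; once the gauge is off, grip it across the outside and draw it straight up by at least 55 mm. 60 g.
- block: Pale plaster cylinder, 46 mm across, 44 high; open cavity 26 mm wide and deep in its underside. Origin: centre of its underside. Stands over the ring base's stem, inside the sleeve, origin 16 mm above the base's. With the sleeve gone, grip it across the outside and lift it straight up by at least 24 mm. 110 to 225 g.
- ring_base: Black base of the stack, loose: round foot 80 mm across, 10 high; step 46 mm across up to z 16; central stem from z 16 to 38, 21 mm thick below and 18 at z 35; pinch it from above by the stem. Origin: centre of its underside. 120 g.
- firing_plate: Round dark grey ceramic plate, fixed, 94 mm across, on feet. Origin: centre of its underside. Flat top 12 mm above the origin, inside a rim 82 mm wide inside and 16 mm high. The block belongs at its centre.
- kit_case: Grey steel case, fixed, 108 (own x) x 192 (own y) x 49 mm, under the tray. Origin: centre of its underside; own x points from the lug side to the back. Inner floor at z 8. A divider at own y -14, top at z 26, parts the larger bay (104 mm along y, 100 along x, centre own y +40) for the ring base from the smaller (76 mm along y, centre own y -54) for the gauge. 42 mm free height.
- swing (a joint): Tray arm angle q, rad: 0 home over the bays, 2.30 fully swung up and back. Parallel arms 75 mm long keep the tray level; each of its points is 75*(sin(q-1.222)+0.940) mm along the case's x and 75*(cos(q-1.222)-0.342) mm up from home. It rests by its weight at both ends (the back one 137 mm back, 10 up), falls to the nearer if let go between. About 5 N to lift, 0.4 kg.
- tray_lug (a point): Top centre of the upright lug at the tray's front edge, 60 mm in front of the tray's middle: black grip 18 mm wide along the case's y, 12 mm along its x, its top 24 mm free above the tray's rim. Pinch it from above along y. Moves with the tray.
- tray_seat (a point): Middle of the floor of the tray's middle bay, where the sleeve belongs. Bay 102 mm along the case's x, 89 along y; floor 53 mm above the case's origin when home; outer rim 19 mm, bay walls 14 mm above this floor. A bottle and a dish fixed in the outer bays rise 28 mm above it. Moves with the tray.
There are look-alikes about, which are no part of the job. What is shaped like the sleeve but orange is not meant.

How it is judged (in metres and radians):
At the end, for the whole second after the job is handed in: Block upright on the plate within 14 mm of its centre; ring base flat in the larger bay, within 15 mm of its centre; gauge flat in the smaller (25 mm front-back, 15 mm sideways); sleeve upright in the tray within 25 mm of its middle bay's middle; tray home (under 0.06 rad); all at rest (horizontal distance between block and firing_plate below 0.014 m and z of block in the frame of firing_plate between 0.009 and 0.016 m and linear speed of each of block, ring_base, gauge, sleeve below 0.02 m/s and angle between each of block, ring_base, gauge, sleeve's own z axis and vertical below 0.1 rad and x of ring_base in the frame of kit_case between -0.015 and 0.015 m and y of ring_base in the frame of kit_case between 0.025 and 0.055 m and z of ring_base in the frame of kit_case between 0.005 and 0.012 m and x of gauge in the frame of kit_case between -0.025 and 0.025 m and y of gauge in the frame of kit_case between -0.069 and -0.039 m and z of gauge in the frame of kit_case between 0.005 and 0.012 m and horizontal distance between sleeve and tray_seat below 0.025 m and z of sleeve in the frame of kit_case between 0.049 and 0.058 m and value of joint swing below 0.06 rad); the robot touches nothing.
It fails at once if the plaster block is tipped over (angle between block's own z axis and vertical above 0.6 rad).
It also fails if it takes over 134 s, if anything falls off the work surface, if the arm or the gripper's body presses on something with over 40 N, if the wrist force passes 120 N, or if a joint passes its speed limit or range.

## Working session

There is one attempt and no reset: what is moved stays moved. The work goes in short steps, Python scripts to look and compute and a tool call to move; the robot and the scene stay as the last step left them, time stands still between calls to the robot, and variables do not carry over. Pictures are saved under pics/ and viewed, at most 14 in all, crops included, and the job is handed in when it is done.

Besides the shell and the picture viewer there is one more tool, called after "Emit:" as name(argument=value, ...), one argument or row to a line, values as JSON. drive_tool: Moves the arm, as the interface text tells. Its arguments: {"type":"object","properties":{"targets":{"type":"string"},"claw":{"type":"number"},"squeeze":{"type":"number"}},"required":["targets"]}

```bash
mkdir -p pics
cat > h.py <<'E'
import numpy as np, cv2
from bench import state, cams, robot
def cap(n,save=None):
    c=cams.read_camera(n)
    if save: cv2.imwrite('pics/'+save,cv2.cvtColor(c['frame'],cv2.COLOR_RGB2BGR))
    v,u=np.mgrid[0:400,0:640]; z=c['z_map']
    P=np.stack([(u-c['cx'])/c['fx']*z,(v-c['cy'])/c['fy']*z,z],-1)
    c['W']=(P-c['t'])@c['R']  # R^T (P-t)
    c['W'][z==0]=np.nan
    return c
E
python3 - <<'E'
from h import *
s=state();print(s,robot.tcp_to_grasp)
for n in ['scene','side','wrist']:
    c=cap(n,n+'0.png'); print(n,c['fx'],-c['R'].T@c['t'],c['R'][2]); np.save(n+'0.npy',c['W'])
E
```

```text
{'t': 0.0, 'q': array([-7.11097005e+01,  1.26754440e+01,  8.75263922e+01,  1.27813668e-03,
        7.99097011e+01, -7.22587642e+00]), 'joint_velocities': array([-0.01737553, -0.06287588, -0.03860429,  0.03938799,  0.01499575,
       -0.03115248]), 'joint_efforts': array([ 1.43261514e-03, -4.96888340e+01, -3.89395344e+01,  2.13476545e-05,
        1.09700576e-02, -4.43923298e-06]), 'tool_pos': array([ 0.27491738, -0.56061464,  0.23019126]), 'ee_rot': array([[ 8.97905146e-01,  4.40188570e-01, -6.09476005e-04],
       [ 4.40188911e-01, -8.97903282e-01,  1.84895450e-03],
       [ 2.66638132e-04, -1.92847034e-03, -9.99998105e-01]]), 'force': array([-0.03347363,  0.35491437,  0.07916683]), 'moment': array([ 0.00996982, -0.00821191,  0.0298449 ]), 'grasp_force': 0.0, 'opening': 0.9998043058177883} 0.0187
scene 431.5517792268326 [-0.13598106 -0.4660087   0.61680294] [ 0.58869966  0.61085873 -0.52941884]
side 421.203926348777 [-0.09886827  0.98937018  0.63289821] [ 0.44874804 -0.75308438 -0.48113316]
wrist 331.1459019556466 [ 0.33562078 -0.53137138  0.37268106] [-0.23677892 -0.11264479 -0.96501134]
```

View pics/scene0.png

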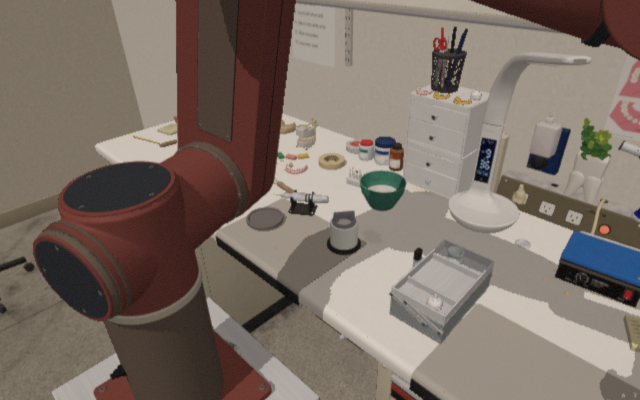

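View pics/side0.png

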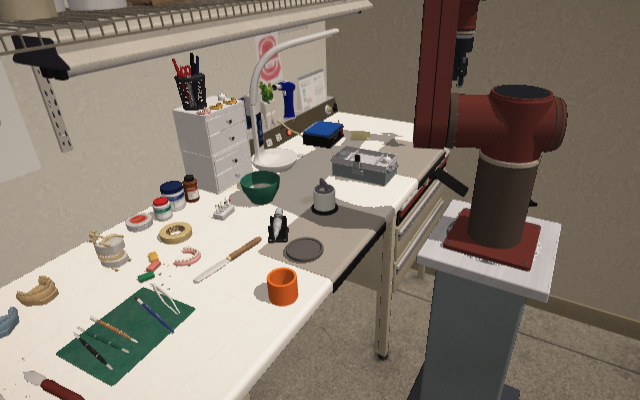

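Scene view: the stack is at (344,235) with its gauge at (344,217), the firing plate at (265,218), the kit case at (443,288) with its black lug at (417,256), and the lamp head close by at (485,210). Side view: stack (324,196), plate (304,249), case (364,165).

Possible mix-ups:
- **Sleeve:** the white tube in the stack, scene (344,235), or the orange cup, side (283,287). I choose the white tube.
- **Plate:** the dark disc, scene (265,218), or the tan ring, scene (331,160). I choose the dark disc.
- **Case:** the grey case, scene (443,288), or the blue box, scene (600,262). I choose the grey case.

Next I check these with a close crop and a top-view map.

Run:
```python
from h import *
im=[]
for n,(x0,y0,x1,y1) in [('scene',(225,150,525,345)),('side',(215,130,415,320))]:
    f=cv2.imread(f'pics/{n}0.png')[y0:y1,x0:x1]; im.append(cv2.resize(f,(800,int(800*(y1-y0)/(x1-x0))))[:,:])
cv2.imwrite('pics/crop0.png',cv2.resize(im[0],(800,520)))
# top-view colour-height map, 1.5 mm/px; x .2..0.95 up, y -.55...45
H=np.full((500,660),-1.);
for n in ['scene','side']:
    W=np.load(n+'0.npy').reshape(-1,3);
    W=W[np.isfinite(W[:,0])]
    r=((0.95-W[:,0])/.0015).astype(int); k=((0.45-W[:,1])/.0015).astype(int)
    m=(r>=0)&(r<500)&(k>=0)&(k<660)&(W[:,2]<.4)&(W[:,2]>-.02)
    np.maximum.at(H,(r[m],k[m]),W[m,2])
np.save('H.npy',H)
g=cv2.applyColorMap(np.clip(H*1700+10,0,255).astype(np.uint8),cv2.COLORMAP_JET); g[H<-.5]=0
for i in range(0,500,67): cv2.line(g,(0,i),(8,i),(255,255,255),1)
cv2.imwrite('pics/top0.png',g)
```

```text
(no output)
```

View pics/crop0.png

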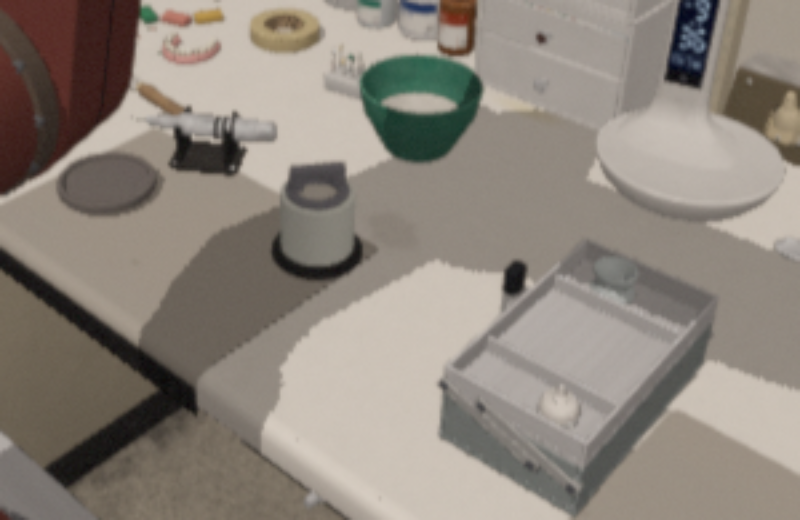

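View pics/top0.png

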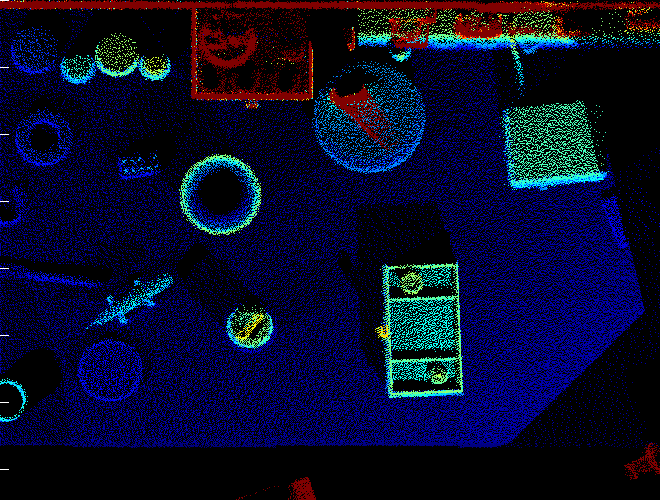

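Close crop: the white sleeve with the grey bar-handled gauge on a black base is at crop (318,225), the dark plate at (108,182), and the case with its black lug at (515,275). So the choices hold. The top map also shows the lug on the +y side, which means the case's own x is about −Y in the world and its own y about +X. Now precise fits.

Run:
```python
from h import *
from scipy.optimize import least_squares
def circ(p,r=None):
    f=lambda a:np.hypot(p[:,0]-a[0],p[:,1]-a[1])-(a[2] if r is None else r)
    return least_squares(f,[*np.median(p,0)[:2],.04],loss='soft_l1',f_scale=.001).x
A={n:np.load(n+'0.npy').reshape(-1,3) for n in ['scene','side']}
for n,W in list(A.items())+[('both',np.vstack(list(A.values())))]:
    W=W[np.isfinite(W[:,0])]
    box=lambda x0,x1,y0,y1,z0,z1:W[(W[:,0]>x0)&(W[:,0]<x1)&(W[:,1]>y0)&(W[:,1]<y1)&(W[:,2]>z0)&(W[:,2]<z1)]
    print(n,'table',np.median(box(.35,.40,.05,.15,-.02,.03)[:,2]))
    s=box(.40,.52,.02,.14,.018,.06); print(' sleeve',circ(s,.032)[:2],len(s))
    b=box(.40,.52,.02,.14,.005,.0125); print(' base',circ(b,.040)[:2],len(b))
    h=box(.40,.52,.02,.14,.081,.097)
    if len(h)>5:
        (c,sz,a)=cv2.minAreaRect((h[:,:2]*1000).astype(np.float32)); print(' handle',c,sz,a,len(h),h[:,2].max())
    p=box(.32,.46,.22,.35,.007,.03); d=np.hypot(*(p[:,:2]-np.median(p[:,:2],0)).T); print(' plate',circ(p[p[:,2]>.0135]),p[:,2].max(),len(p), np.median(p[d<.035][:,2]))
    k=box(.33,.58,-.26,-.11,.064,.078)
    (c,sz,a)=cv2.minAreaRect((k[:,:2]*1000).astype(np.float32)); print(' case rim',c,sz,a,len(k),np.median(k[:,2]))
    l=box(.42,.48,-.14,-.10,.080,.11); print(' lug',l.min(0),l.max(0),np.median(l,0),len(l))
```

```text
scene table 0.001162499571831658
 sleeve [0.46193524 0.07444969] 445
 base [0.46459006 0.07698572] 192
 handle (459.9949645996094, 72.94762420654297) (13.858902931213379, 47.14387893676758) 46.513484954833984 124 0.09392832970701512
 plate [0.39486889 0.28257263 0.04274999] 0.01943180460887765 693 0.012302518468070445
 case rim (456.6268615722656, -180.55087280273438) (195.94166564941406, 119.3805923461914) 2.2337701320648193 1423 0.069174826070154
 lug [ 0.44420305 -0.13278914  0.08010373] [ 0.46136651 -0.12012824  0.0994203 ] [ 0.44929145 -0.12862408  0.09297592] 87
side table -0.00016729831306700908
 sleeve [0.46144853 0.07499908] 281
 base [0.46417496 0.0703215 ] 106
 handle (459.56866455078125, 79.36841583251953) (9.371979713439941, 43.058467864990234) 54.45041275024414 42 0.092747100386369
 plate [0.39446037 0.2861148  0.04383883] 0.01789109284200137 735 0.011338335318096334
 case rim (456.1250915527344, -178.68887329101562) (193.14419555664062, 124.55204010009766) 2.872770071029663 385 0.06799546208219054
 lug [ 0.44415896 -0.12749996  0.08029593] [ 0.46030924 -0.11363503  0.09869501] [ 0.45204125 -0.11991491  0.08981186] 29
both table 0.0007911847832588415
 sleeve [0.46172051 0.07469326] 726
 base [0.46529339 0.07509028] 298
 handle (459.7005615234375, 74.45667266845703) (14.847643852233887, 49.889366149902344) 50.87869644165039 166 0.09392832970701512
 plate [0.3944695  0.28429519 0.04335932] 0.01943180460887765 1428 0.011807352082866762
 case rim (456.41455078125, -178.67027282714844) (195.94276428222656, 124.54360961914062) 2.8835082054138184 1808 0.06892268762732531
 lug [ 0.44415896 -0.13278914  0.08010373] [ 0.46136651 -0.11363503  0.0994203 ] [ 0.45051459 -0.12674129  0.09165727] 116
```

Emit:
drive_tool(
  targets="0.68 -0.6 0 0;0.68 -0.6 0 0;0.68 -0.6 0 0;0.68 -0.6 0 0;0.68 -0.6 0 0;0.68 -0.6 0 0;0.68 -0.6 0 0;0.68 -0.6 0 0;0.68 -0.6 0 0;0.68 -0.6 0 0;0.68 -0.6 0 0;0.68 -0.6 0 0;0.68 -0.6 0 0",
)

```text
t: 1.23
tool_pos: [0.4555, -0.1236, 0.2313]
ee_rot: [[0.898, 0.44, 0.0], [0.44, -0.898, -0.0], [0.0, 0.0, -1.0]]
force: [-0.7, -0.4, 0.4]
opening: 0.996
grasp_force: 0.0
```

Emit:
drive_tool(
  targets="0 0 0 -6.6;0 0 0 -6.6;0 0 0 -6.6;0 0 0 -6.6;0 0 0 -6.6;0 0 0 -6.6;0 0 0 -6.6;0 0 0 -6.6;0 0 0 -6.6;0 0 0 -6.6;0 0 0 0;0 0 0 0",
  claw=0,
)

```text
t: 2.23
tool_pos: [0.4551, -0.1253, 0.2311]
ee_rot: [[-0.033, 0.999, -0.0], [0.999, 0.033, 0.0], [0.0, -0.0, -1.0]]
force: [0.1, 0.2, 0.3]
opening: 0.502
grasp_force: 0.0
```

```bash
cat >> h.py <<'E'
def go(x,y,z,ang=None):
    "print shift to world target in tool units (after optional turn to tool-x angle ang, mod 180 nearest)"
    s=state(); R=s['ee_rot']; a=np.degrees(np.arctan2(R[1,0],R[0,0]))
    print('tcp',s['tool_pos'].round(4),'ang %.1f'%a,'tilt %.2f'%np.degrees(np.arccos(-R[2,2])),'q6 %.0f'%s['q'][5],'F',s['force'].round(1),'op %.3f gf %.1f t %.1f'%(s['opening'],s['grasp_force'],s['t']))
    d=np.array([x,y,z])-s['tool_pos']
    print('shift before turn',(R.T@d/.04).round(2),end=' ')
    if ang is not None:
        t=(a-ang+90)%180-90; print('turn %.1f'%t,end=' ')
        b=np.radians(a-t); R=np.array([[np.cos(b),np.sin(b),0],[np.sin(b),-np.cos(b),0],[0,0,-1]]); print('after turn',(R.T@d/.04).round(2),end='')
    print()
E
python3 - <<'E'
from h import *
go(.4525,-.1235,.16,92.2)
c=cap('wrist','w1.png'); np.save('w1.npy',c['W'])
E
```

```text
tcp [ 0.4551 -0.1253  0.2311] ang 91.9 tilt 0.02 q6 -27 F [0.1 0.2 0.3] op 0.502 gf 0.0 t 2.2
shift before turn [ 0.05 -0.06  1.78] turn -0.3 after turn [ 0.05 -0.06  1.78]
```

View pics/w1.png

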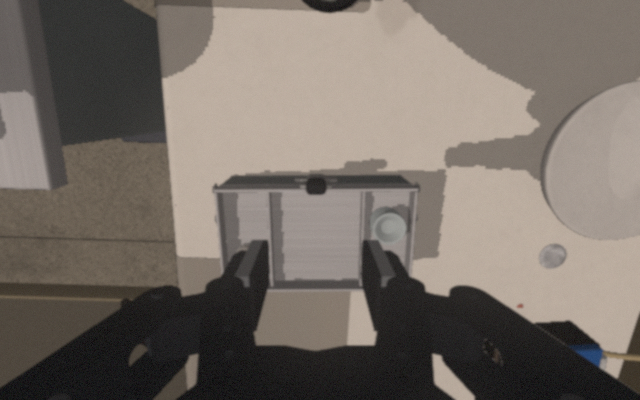

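Wrist view: the case is seen from above, with the lug at (316,186), the tray rim corners at (216,187), (418,187) and (410,290), and the bottle and dish in the outer bays. I measure it from here.

Run:
```python
from h import *
W=np.load('w1.npy')
l=W[174:200,300:335].reshape(-1,3); l=l[l[:,2]>.088]; print('lug',l.min(0).round(4),l.max(0).round(4),l.mean(0).round(4),len(l))
R=W[170:235,200:430].reshape(-1,3); k=R[(R[:,2]>.064)&(R[:,2]<.080)&(R[:,1]<-.1)]
# front rim: y max per x bin
xs=np.arange(.37,.545,.01); 
yy=[(x,k[(abs(k[:,0]-x)<.004)][:,1].max()) for x in xs if (abs(k[:,0]-x)<.004).any() and abs(x-.453)>.02]
yy=np.array(yy); print(np.polyfit(yy[:,0],yy[:,1],1),yy[:,1].round(4))
k=W[188:235,200:430].reshape(-1,3);k=k[(k[:,2]>.066)&(k[:,2]<.078)]
ys=np.arange(-.20,-.125,.01)
for y in ys:
    q=k[abs(k[:,1]-y)<.004][:,0]; print('y %.3f'%y,q.min().round(4),q.max().round(4))
```

```text
lug [ 0.4473 -0.1296  0.0889] [ 0.4648 -0.1172  0.0997] [ 0.4562 -0.1224  0.096 ] 282
[ 0.03994791 -0.147307  ] [-0.1325 -0.1321 -0.1318 -0.1312 -0.131  -0.1306 -0.1302 -0.1281 -0.1277
 -0.1272 -0.1269 -0.1266 -0.1261 -0.1258]Traceback (most recent call last):
  File "<stdin>", line 12, in <module>
    return umr_minimum(a, axis, None, out, keepdims, initial, where)
ValueError: zero-size array to reduction operation minimum which has no identity
```

Emit:
drive_tool(
  targets="0.05 0 0.9 0;0 0 0.9 0;0 0 0.9 0;0 0 0.8 0;0 0 0.42 0;0 0 0 0;0 0 0 0",
)

```text
t: 2.87
tool_pos: [0.4547, -0.1232, 0.0741]
ee_rot: [[-0.035, 0.999, -0.002], [0.999, 0.035, 0.001], [0.001, -0.002, -1.0]]
force: [0.1, -0.1, 0.4]
opening: 0.499
grasp_force: 0.0
```

Emit:
drive_tool(
  targets="0 0 0 0;0 0 0 0;0 0 0 0;0 0 0 0;0 0 0 0;0 0 0 0",
  claw=-1,
  squeeze=50,
)

```text
t: 3.37
tool_pos: [0.4559, -0.1241, 0.0765]
ee_rot: [[-0.037, 0.999, 0.002], [0.999, 0.037, -0.002], [-0.002, 0.002, -1.0]]
force: [-3.1, -0.1, 5.9]
opening: 0.194
grasp_force: 50.2
```

Run:
```python
from h import *
go(.4551,-.1234,.074,92.3)
for N in (20,40):
    q=1.15*(1-np.cos(np.linspace(0,np.pi,N+1)))
    x=-75*np.sin(q-1.222)/40; z=-75*np.cos(q-1.222)/40
    x=np.diff(x.round(2)); z=np.diff(z.round(2))
    print('open',';'.join('%.2g 0 %.2g 0'%p for p in zip(x.round(2)+0,z.round(2)+0)))
    print('close',';'.join('%.2g 0 %.2g 0'%p for p in zip(-x[::-1].round(2)+0,-z[::-1].round(2)+0)))
```

```text
tcp [ 0.4559 -0.1241  0.0765] ang 92.1 tilt 0.13 q6 -27 F [-3.1 -0.1  5.9] op 0.194 gf 50.2 t 3.4
shift before turn [ 0.02 -0.02  0.06] turn -0.2 after turn [ 0.02 -0.02  0.06]
open -0.01 0 -0.03 0;-0.03 0 -0.07 0;-0.05 0 -0.12 0;-0.09 0 -0.15 0;-0.13 0 -0.18 0;-0.17 0 -0.18 0;-0.23 0 -0.18 0;-0.27 0 -0.16 0;-0.31 0 -0.11 0;-0.34 0 -0.05 0;-0.33 0 0.01 0;-0.32 0 0.06 0;-0.3 0 0.11 0;-0.24 0 0.15 0;-0.21 0 0.16 0;-0.15 0 0.15 0;-0.11 0 0.14 0;-0.07 0 0.11 0;-0.04 0 0.07 0;-0.01 0 0.02 0
close 0.01 0 -0.02 0;0.04 0 -0.07 0;0.07 0 -0.11 0;0.11 0 -0.14 0;0.15 0 -0.15 0;0.21 0 -0.16 0;0.24 0 -0.15 0;0.3 0 -0.11 0;0.32 0 -0.06 0;0.33 0 -0.01 0;0.34 0 0.05 0;0.31 0 0.11 0;0.27 0 0.16 0;0.23 0 0.18 0;0.17 0 0.18 0;0.13 0 0.18 0;0.09 0 0.15 0;0.05 0 0.12 0;0.03 0 0.07 0;0.01 0 0.03 0
open 0 0 -0.01 0;-0.01 0 -0.02 0;-0.01 0 -0.03 0;-0.02 0 -0.04 0;-0.02 0 -0.05 0;-0.03 0 -0.07 0;-0.04 0 -0.07 0;-0.05 0 -0.08 0;-0.06 0 -0.09 0;-0.07 0 -0.09 0;-0.08 0 -0.09 0;-0.09 0 -0.09 0;-0.11 0 -0.1 0;-0.12 0 -0.08 0;-0.13 0 -0.08 0;-0.14 0 -0.08 0;-0.15 0 -0.06 0;-0.16 0 -0.05 0;-0.17 0 -0.03 0;-0.17 0 -0
[... 164 characters left out ...]
 0;-0.07 0 0.07 0;-0.06 0 0.08 0;-0.05 0 0.06 0;-0.04 0 0.06 0;-0.03 0 0.05 0;-0.02 0 0.04 0;-0.02 0 0.03 0;-0.01 0 0.02 0;0 0 0 0
close 0 0 0 0;0.01 0 -0.02 0;0.02 0 -0.03 0;0.02 0 -0.04 0;0.03 0 -0.05 0;0.04 0 -0.06 0;0.05 0 -0.06 0;0.06 0 -0.08 0;0.07 0 -0.07 0;0.08 0 -0.08 0;0.1 0 -0.08 0;0.11 0 -0.08 0;0.11 0 -0.08 0;0.13 0 -0.07 0;0.15 0 -0.06 0;0.15 0 -0.05 0;0.15 0 -0.04 0;0.17 0 -0.02 0;0.17 0 -0.01 0;0.16 0 0 0;0.17 0 0.02 0;0.17 0 0.03 0;0.16 0 0.05 0;0.15 0 0.06 0;0.14 0 0.08 0;0.13 0 0.08 0;0.12 0 0.08 0;0.11 0 0.1 0;0.09 0 0.09 0;0.08 0 0.09 0;0.07 0 0.09 0;0.06 0 0.09 0;0.05 0 0.08 0;0.04 0 0.07 0;0.03 0 0.07 0;0.02 0 0.05 0;0.02 0 0.04 0;0.01 0 0.03 0;0.01 0 0.02 0;0 0 0.01 0
```

Emit:
drive_tool(
  targets="-0.01 0 -0.08 0;-0.03 0 -0.08 0;-0.05 0 -0.12 0;-0.09 0 -0.15 0;-0.13 0 -0.18 0;-0.17 0 -0.18 0;-0.23 0 -0.18 0;-0.27 0 -0.16 0;-0.31 0 -0.11 0;-0.34 0 -0.05 0;-0.33 0 0.01 0;-0.32 0 0.06 0;-0.3 0 0.11 0;-0.24 0 0.15 0;-0.21 0 0.16 0;-0.15 0 0.15 0;-0.11 0 0.14 0;-0.07 0 0.11 0;-0.04 0 0.07 0;-0.01 0 0.02 0",
)

```text
t: 5.03
tool_pos: [0.461, -0.2604, 0.0869]
ee_rot: [[-0.036, 0.999, 0.002], [0.999, 0.036, -0.001], [-0.001, 0.002, -1.0]]
force: [4.1, 0.5, -4.5]
opening: 0.192
grasp_force: 51.9
```

Emit:
drive_tool(
  targets="-0.02 0 0.03 0;0 0 0 0;0 0 0 0",
)

```text
t: 5.28
tool_pos: [0.4611, -0.2606, 0.0864]
ee_rot: [[-0.037, 0.999, 0.002], [0.999, 0.037, -0.0], [-0.0, 0.002, -1.0]]
force: [4.4, 2.3, -0.4]
opening: 0.197
grasp_force: 52.4
```

Emit:
drive_tool(
  targets="0 0 0 0;0 0 0 0;0 0 0 0;0 0 -0.5 0;0 0 -1 0;0 0 -1 0;0 0 -1 0;0 0 -0.5 0",
  claw=-0.3,
)

```text
t: 5.95
tool_pos: [0.4615, -0.262, 0.2516]
ee_rot: [[-0.037, 0.999, 0.005], [0.999, 0.037, -0.005], [-0.005, 0.005, -1.0]]
force: [1.1, -0.4, 1.1]
opening: 0.35
grasp_force: 0.0
```

Emit:
drive_tool(
  targets="0.5 0.03 0 0;0.93 0.03 0 0;0.93 0.03 0 0;0.93 0.03 0 0;0.93 0.03 0 0;0.93 0.03 0 0;0.93 0.03 0 0;0.93 0.03 0 0;0.93 0.03 0 0;0.46 0.03 0 0;0 0 0 -6.5;0 0 0 -6.5;0 0 0 -6.5;0 0 0 -6.5;0 0 0 -6.5;0 0 0 -6.5;0 0 0 -6.5;0 0 0 0;0 0 0 0",
)

```text
t: 7.53
tool_pos: [0.4598, 0.0754, 0.2458]
ee_rot: [[-0.736, 0.677, -0.0], [0.677, 0.736, -0.0], [-0.0, -0.0, -1.0]]
force: [-0.2, -0.3, -0.6]
opening: 0.348
grasp_force: 0.0
```

Run:
```python
from h import *
go(.461,.0755,.074,137)
c=cap('wrist','w2.png'); W=c['W'].reshape(-1,3)
h=W[(abs(W[:,0]-.46)<.05)&(abs(W[:,1]-.075)<.05)&(W[:,2]>.085)&(W[:,2]<.1)]
print('handle',cv2.minAreaRect((h[:,:2]*1000).astype(np.float32)),len(h),h.mean(0),h[:,2].max())
u,s,v=np.linalg.svd(h[:,:2]-h[:,:2].mean(0)); print('ang',np.degrees(np.arctan2(v[0,1],v[0,0]))%180)
c=cap('scene','s2.png'); W=c['W'].reshape(-1,3)
l=W[(abs(W[:,0]-.458)<.05)&(abs(W[:,1]+.26)<.03)&(W[:,2]>.093)&(W[:,2]<.12)]
print('lug',l.min(0),l.max(0),len(l))
```

```text
tcp [0.4598 0.0754 0.2458] ang 137.4 tilt 0.03 q6 -48 F [-0.2 -0.3 -0.6] op 0.348 gf 0.0 t 7.5
shift before turn [-0.02  0.02  4.29] turn 0.4 after turn [-0.02  0.02  4.29]
handle ((462.7276916503906, 76.44237518310547), (10.006834983825684, 47.18483352661133), 52.05283737182617) 540 [0.46221245 0.0768715  0.09100684] 0.09382669662504749
ang 142.130801926622
lug [ 0.44949154 -0.26907333  0.09376657] [ 0.46743299 -0.25625318  0.10844594] 92
```

View pics/w2.png

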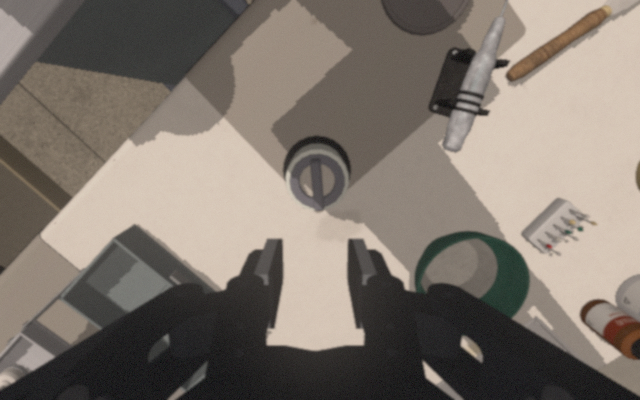

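Wrist view: the stack is at (318,180) with its handle bar running near-vertical, and the opened bays are at lower left (110,290). Handle angle is 142°, centre about (.462,.076).

Emit:
drive_tool(
  targets="-0.04 0.05 0 -4.7;0 0 1 0;0 0 1 0;0 0 1 0;0 0 0.8 0;0 0 0.44 0;0 0 0 0;0 0 0 0",
)

```text
t: 8.3
tool_pos: [0.4617, 0.076, 0.0757]
ee_rot: [[-0.79, 0.612, -0.002], [0.612, 0.79, -0.0], [0.002, -0.001, -1.0]]
force: [0.9, 0.1, 0.9]
opening: 0.349
grasp_force: 0.0
```

Emit:
drive_tool(
  targets="0 0 0 0;0 0 0 0;0 0 0 0;0 0 0 0;0 0 0 0;0 0 0 0",
  claw=-1,
  squeeze=40,
)

```text
t: 8.8
tool_pos: [0.4641, 0.0761, 0.0782]
ee_rot: [[-0.791, 0.611, 0.004], [0.611, 0.791, -0.0], [-0.003, 0.002, -1.0]]
force: [-0.7, -0.5, 6.4]
opening: 0.103
grasp_force: 43.2
```

Emit:
drive_tool(
  targets="0 0 -0.1 0;0 0 -0.2 0;0 0 -0.3 0;0 0 -0.5 0;0 0 -0.9 0;0 0 -0.9 0;0 0 -0.5 0;0 0 0 0;0 0 0 0",
)

```text
t: 9.55
tool_pos: [0.4633, 0.0761, 0.2142]
ee_rot: [[-0.791, 0.611, 0.004], [0.611, 0.791, -0.0], [-0.003, 0.002, -1.0]]
force: [-0.7, 0.3, -0.9]
opening: 0.106
grasp_force: 42.3
```

Run:
```python
from h import *
# case centre from lug home estimate; yaw 2.3
a=np.radians(2.3); oy=np.array([np.cos(a),np.sin(a)]); ox=np.array([np.sin(a),-np.cos(a)])
lug=np.array([.4552,-.1235]); C=lug+.060*ox; print('C',C,'gauge bay',C-.054*oy,'base bay',C+.040*oy)
g=C-.054*oy; go(g[0],g[1],.171,92.3)
c=cap('side'); W=c['W'].reshape(-1,3)
# case outline at its wall top z~.049
k=W[(W[:,0]>.33)&(W[:,0]<.58)&(W[:,1]>-.25)&(W[:,1]<-.11)&(abs(W[:,2]-.049)<.004)]; print(len(k),cv2.minAreaRect((k[:,:2]*1000).astype(np.float32)))
c=cap('scene','s3.png'); W=c['W'].reshape(-1,3)
k=W[(W[:,0]>.33)&(W[:,0]<.58)&(W[:,1]>-.25)&(W[:,1]<-.11)&(abs(W[:,2]-.049)<.004)]; print(len(k),cv2.minAreaRect((k[:,:2]*1000).astype(np.float32)))
```

```text
C [ 0.45760791 -0.18345166] gauge bay [ 0.40365141 -0.18561878] base bay [ 0.49757568 -0.18184639]
tcp [0.4633 0.0761 0.2142] ang 142.3 tilt 0.22 q6 -53 F [-0.7  0.3 -0.9] op 0.106 gf 42.3 t 9.6
shift before turn [-2.82 -6.09  1.07] turn 50.0 after turn [-6.48 -1.75  1.08]
153 ((456.8094482421875, -185.5302276611328), (200.59127807617188, 122.48176574707031), 1.3757702112197876)
704 ((458.3347473144531, -188.79074096679688), (120.85820007324219, 202.4058837890625), 89.87098693847656)
```

View pics/s3.png

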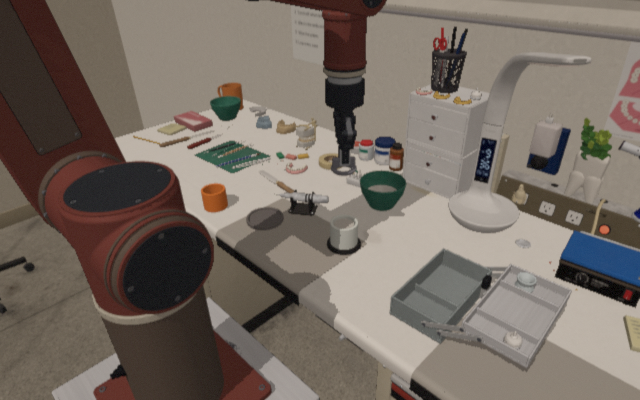

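Scene view: the gauge is held in the gripper at (345,165), the open sleeve with the block inside stands at (344,235), and the tray is swung back level at (515,310) with its lug at (487,282) and the bays open at (440,290).

Emit:
drive_tool(
  targets="0 0 0 7.1;0 0 0 7.1;0 0 0 7.1;0 0 0 7.1;0 0 0 7.1;0 0 0 7.1;0 0 0 7.1;-0.4 -0.11 0 0;-0.81 -0.22 0 0;-0.81 -0.22 0 0;-0.81 -0.22 0 0;-0.81 -0.22 0 0;-0.81 -0.22 0 0;-0.81 -0.22 0 0;-0.81 -0.22 0 0;-0.41 -0.11 0 0;0 0 0.5 0;0 0 0.5 0;0 0 0.08 0;0 0 0 0",
)

```text
t: 11.32
tool_pos: [0.4018, -0.1847, 0.166]
ee_rot: [[-0.045, 0.999, -0.005], [0.999, 0.045, 0.004], [0.004, -0.005, -1.0]]
force: [0.2, -0.9, 0.5]
opening: 0.101
grasp_force: 42.3
```

Run:
```python
from h import *
go(.4037,-.1856,.027,92.3)
```

```text
tcp [ 0.4018 -0.1847  0.166 ] ang 92.6 tilt 0.38 q6 -38 F [ 0.2 -0.9  0.5] op 0.101 gf 42.3 t 11.3
shift before turn [-0.04  0.06  3.48] turn 0.3 after turn [-0.02  0.05  3.48]
```

Emit:
drive_tool(
  targets="-0.02 0.05 0.6 0;0 0 0.8 0;0 0 0.8 0;0 0 0.6 0;0 0 0.35 0;0 0 0.2 0;0 0 0.1 0;0 0 0 0;0 0 0 0",
)

```text
t: 12.07
tool_pos: [0.4068, -0.1872, 0.032]
ee_rot: [[-0.046, 0.999, 0.001], [0.999, 0.046, -0.001], [-0.001, 0.001, -1.0]]
force: [0.2, -0.7, 0.1]
opening: 0.104
grasp_force: 42.3
```

Emit:
drive_tool(
  targets="0 0 0 0;0 0 0 0;0 0 0 0;0 0 0 0;0 0 -0.2 0;0 0 -0.3 0;0 0 -0.7 0;0 0 -1 0;0 0 -1 0;0 0 -1 0;0 0 -0.8 0;0 0 0 0",
  claw=-0.4,
)

```text
t: 13.07
tool_pos: [0.4093, -0.189, 0.2397]
ee_rot: [[-0.046, 0.999, 0.011], [0.999, 0.046, -0.008], [-0.008, 0.011, -1.0]]
force: [0.4, -1.0, 1.5]
opening: 0.297
grasp_force: 0.0
```

Run:
```python
from h import *
go(.4617,.0748,.20,92.3)
c=cap('wrist','w4.png'); W=c['W'].reshape(-1,3)
```

```text
tcp [ 0.4093 -0.189   0.2397] ang 92.6 tilt 0.79 q6 -37 F [ 0.4 -1.   1.5] op 0.297 gf 0.0 t 13.1
shift before turn [6.54 1.6  0.96] turn 0.3 after turn [6.54 1.57 0.99]
```

View pics/w4.png

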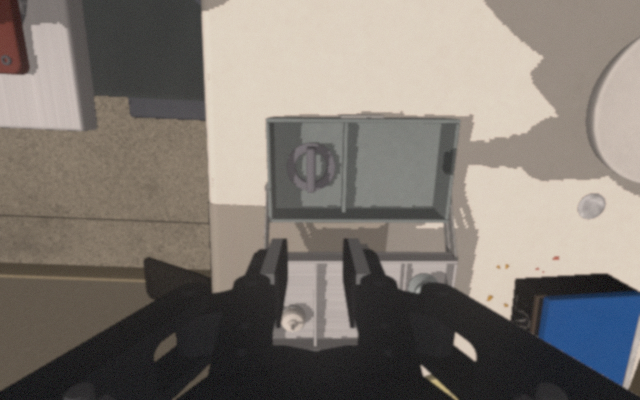

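The gauge lies flat in the smaller bay at (313,167). Now the sleeve.

Emit:
drive_tool(
  targets="0.4 0.1 0 0;0.82 0.2 0 0;0.82 0.2 0 0;0.82 0.2 0 0;0.82 0.2 0 0;0.82 0.2 0 0;0.82 0.2 0 0;0.82 0.2 0 0;0.4 0.1 0 0;0 0 0 0;0 0 0 0;0 0 0 0",
  claw=1,
)

```text
t: 14.12
tool_pos: [0.4573, 0.077, 0.2302]
ee_rot: [[-0.046, 0.999, -0.002], [0.999, 0.046, -0.001], [-0.0, -0.002, -1.0]]
force: [0.8, -0.1, 0.1]
opening: 0.999
grasp_force: 0.0
```

```bash
cat > m.py <<'E'
from h import *
from scipy.optimize import least_squares
def circ(p,r,c0):
    return least_squares(lambda a:np.hypot(p[:,0]-a[0],p[:,1]-a[1])-r,c0,loss='soft_l1',f_scale=.001).x
E
python3 - <<'E'
from m import *
c=cap('wrist'); W=c['W'].reshape(-1,3)
n=W[(abs(W[:,0]-.462)<.06)&(abs(W[:,1]-.075)<.06)]
t=n[(n[:,2]>.0625)&(n[:,2]<.070)]; print('sleeve rim mid',circ(t,.029,[.462,.075]),len(t),np.median(t[:,2]))
b=n[(n[:,2]>.055)&(n[:,2]<.0625)]; print('block top',len(b),b.mean(0))
d=np.hypot(b[:,0]-b[:,0].mean(),b[:,1]-b[:,1].mean());b=b[d<.026]; print(cv2.minEnclosingCircle((b[:,:2]*1000).astype(np.float32)))
o=circ(t,.029,[.462,.075]); go(o[0],o[1],.034,92.3)
E
```

```text
sleeve rim mid [0.46307969 0.07675299] 1131 0.06433488863498368
block top 1911 [0.46306736 0.07651027 0.05949906]
((463.12469482421875, 76.2775650024414), 25.942934036254883)
tcp [0.4574 0.0766 0.2304] ang 92.6 tilt 0.07 q6 -3 F [-0.  -0.4 -0.3] op 0.999 gf 0.0 t 14.2
shift before turn [-0.    0.15  4.91] turn 0.3 after turn [-0.    0.14  4.91]
```

Emit:
drive_tool(
  targets="0 0.14 0 0;0 0 1 0;0 0 1 0;0 0 1 0;0 0 1 0;0 0 0.6 0;0 0 0.3 0;0 0 0.15 0;0 0 0 0;0 0 0 0",
)

```text
t: 15.0
tool_pos: [0.4643, 0.0772, 0.0295]
ee_rot: [[-0.045, 0.999, 0.001], [0.999, 0.045, -0.0], [-0.0, 0.001, -1.0]]
force: [0.6, -0.5, 1.0]
opening: 1.0
grasp_force: 0.0
```

Emit:
drive_tool(
  targets="0 0 0 0;0 0 0 0;0 0 0 0;0 0 0 0;0 0 0 0;0 0 0 0",
  claw=-1,
  squeeze=30,
)

```text
t: 15.5
tool_pos: [0.4651, 0.0776, 0.0308]
ee_rot: [[-0.046, 0.999, 0.003], [0.999, 0.046, -0.0], [-0.0, 0.003, -1.0]]
force: [-1.7, -0.2, 6.5]
opening: 0.752
grasp_force: 32.4
```

Emit:
drive_tool(
  targets="0 0 -0.1 0;0 0 -0.1 0;0 0 -0.2 0;0 0 -0.2 0;0 0 -0.2 0;0 0 -0.3 0;0 0 -0.3 0;0 0 -0.3 0;0 0 -0.3 0;0 0 -0.4 0;0 0 -0.5 0;0 0 -0.5 0;0 0 -0.5 0;0 0 -0.3 0;0 0 -0.2 0;0 0 0 0;0 0 0 0",
)

```text
t: 16.92
tool_pos: [0.4634, 0.0778, 0.2047]
ee_rot: [[-0.046, 0.999, 0.0], [0.999, 0.046, -0.0], [-0.0, 0.0, -1.0]]
force: [-0.7, 0.2, -0.3]
opening: 0.753
grasp_force: 33.2
```

Run:
```python
from m import *
go(.4633,-.3205,.20,47.3)
c=cap('scene','s5.png'); W=c['W'].reshape(-1,3)
s=W[(abs(W[:,0]-.463)<.06)&(abs(W[:,1]-.076)<.045)&(W[:,2]>.018)&(W[:,2]<.057)]
print('block',circ(s,.023,[.463,.076]),len(s))
im=cv2.imread('pics/s5.png')[90:330,240:600]; cv2.imwrite('pics/s5c.png',cv2.resize(im,(720,480)))
```

```text
tcp [0.4634 0.0778 0.2047] ang 92.6 tilt 0.00 q6 -3 F [-0.7  0.2 -0.3] op 0.753 gf 33.2 t 16.9
shift before turn [-9.95 -0.46  0.12] turn 45.3 after turn [-7.32  6.75  0.12]
block [0.46198305 0.07461599] 278
```

View pics/s5c.png

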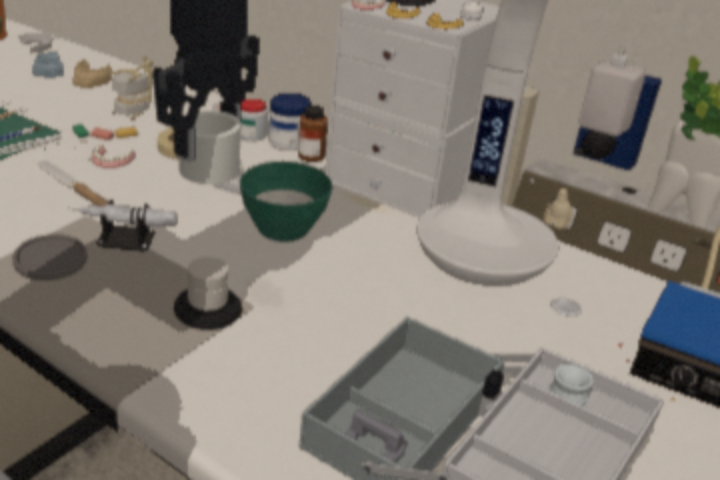

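Crop: the sleeve is in the gripper at (208,145), the block stands alone on the base at (208,290), the gauge is in the small bay at (380,430), and the tray is back. Now carry the sleeve to the tray.

Emit:
drive_tool(
  targets="-0.5 -0.04 0 0;-0.95 -0.04 0 0;-0.95 -0.04 0 0;-0.95 -0.04 0 0;-0.95 -0.04 0 0;-0.95 -0.04 0 0;-0.95 -0.04 0 0;-0.95 -0.04 0 0;-0.95 -0.04 0 0;-0.95 -0.04 0 0;-0.9 -0.04 0 0;0 0 0 6.5;0 0 0 6.5;0 0 0 6.5;0 0 0 6.5;0 0 0 6.5;0 0 0 6.5;0 0 0 6.5;0 0 0 0;0 0 0 0",
)

```text
t: 18.63
tool_pos: [0.4635, -0.3201, 0.2033]
ee_rot: [[0.678, 0.735, -0.002], [0.735, -0.678, 0.002], [0.0, -0.003, -1.0]]
force: [0.1, 0.3, -0.6]
opening: 0.753
grasp_force: 33.3
```

Run:
```python
from m import *
go(.4633,-.3205,.085)
c=cap('scene'); W=c['W'].reshape(-1,3)
n=W[(W[:,0]>.34)&(W[:,0]<.58)&(W[:,1]>-.39)&(W[:,1]<-.26)]
f=n[(abs(n[:,2]-.063)<.004)]; r=n[(abs(n[:,2]-.082)<.003)]
print('floor',np.median(f[:,2]),len(f),'rim',np.median(r[:,2]),cv2.minAreaRect((r[:,:2]*1000).astype(np.float32)))
```

```text
tcp [ 0.4635 -0.3201  0.2033] ang 47.3 tilt 0.15 q6 0 F [ 0.1  0.3 -0.6] op 0.753 gf 33.3 t 18.6
shift before turn [-0.01  0.01  2.96] 
floor 0.06259868351468051 3700 rim 0.08108583661031904 ((460.86798095703125, -318.55694580078125), (195.92726135253906, 115.29640197753906), 2.1935324668884277)
```

Emit:
drive_tool(
  targets="0 0 0.7 0;0 0 0.8 0;0 0 0.6 0;0 0 0.4 0;0 0 0.2 0;0 0 0.15 0;0 0 0.1 0;0 0 0 0;0 0 0 0",
)

```text
t: 19.43
tool_pos: [0.4647, -0.3211, 0.0879]
ee_rot: [[0.68, 0.733, 0.001], [0.733, -0.68, -0.001], [0.0, 0.002, -1.0]]
force: [-0.5, -1.1, -0.5]
opening: 0.751
grasp_force: 33.3
```

Emit:
drive_tool(
  targets="0 0 0 0;0 0 0 0;0 0 0 0;0 0 0 0;0 0 -0.1 0;0 0 -0.3 0;0 0 -0.6 0;0 0 -1 0;0 0 -1 0;0 0 -0.6 0;0 0 0 0;0 0 0 0",
  claw=0.75,
)

```text
t: 20.43
tool_pos: [0.4652, -0.3216, 0.2345]
ee_rot: [[0.68, 0.733, 0.004], [0.733, -0.68, -0.004], [0.0, 0.006, -1.0]]
force: [0.7, -0.3, -1.1]
opening: 0.873
grasp_force: 0.0
```

Run:
```python
from m import *
go(.463,.0764,.2,92.3)
c=cap('scene','s6.png'); W=c['W'].reshape(-1,3)
s=W[(abs(W[:,0]-.463)<.06)&(abs(W[:,1]+.32)<.06)&(W[:,2]>.085)&(W[:,2]<.125)]
print('sleeve',circ(s,.032,[.463,-.32]),len(s),s[:,2].max())
```

```text
tcp [ 0.4652 -0.3216  0.2345] ang 47.1 tilt 0.34 q6 0 F [ 0.7 -0.3 -1.1] op 0.873 gf 0.0 t 20.4
shift before turn [ 7.25 -6.82  0.82] turn -45.2 after turn [9.95 0.34 0.86]
sleeve [ 0.46003077 -0.32266306] 1474 0.11942296724826318
```

Emit:
drive_tool(
  targets="0.35 -0.32 0 0;0.69 -0.65 0 0;0.69 -0.65 0 0;0.69 -0.65 0 0;0.69 -0.65 0 0;0.69 -0.65 0 0;0.69 -0.65 0 0;0.69 -0.65 0 0;0.69 -0.65 0 0;0.69 -0.65 0 0;0.69 -0.65 0 0;0 0 0 -6.5;0 0 0 -6.5;0 0 0 -6.5;0 0 0 -6.5;0 0 0 -6.5;0 0 0 -6.5;0 0 0 -6.3;0 0 0 0;0 0 0 0",
)

```text
t: 22.15
tool_pos: [0.4607, 0.0775, 0.2296]
ee_rot: [[-0.039, 0.999, -0.003], [0.999, 0.039, 0.0], [0.0, -0.003, -1.0]]
force: [0.8, -0.2, -0.1]
opening: 0.877
grasp_force: 0.0
```

Run:
```python
from m import *
c=cap('wrist','w7.png'); W=c['W'].reshape(-1,3)
n=W[(abs(W[:,0]-.462)<.06)&(abs(W[:,1]-.075)<.06)]
b=n[(n[:,2]>.055)&(n[:,2]<.066)]; d=np.hypot(*(b[:,:2]-np.median(b[:,:2],0)).T); b=b[d<.03]
(x,y),r=cv2.minEnclosingCircle((b[:,:2]*1000).astype(np.float32)); print('block top',b.mean(0),x,y,r,len(b))
f=n[(n[:,2]>.006)&(n[:,2]<.014)]; print('foot',circ(f[np.hypot(f[:,0]-x/1000,f[:,1]-y/1000)<.042],.034,[.463,.076]),cv2.minEnclosingCircle((f[:,:2]*1000).astype(np.float32)))
go(b[:,0].mean(),b[:,1].mean(),.03)
```

```text
block top [0.46310528 0.07717138 0.05954623] 462.7374572753906 76.33818817138672 23.156551361083984 1717
foot [0.46323965 0.07361578] ((463.1041259765625, 76.78050231933594), 39.52006149291992)
tcp [0.4608 0.0775 0.2298] ang 92.2 tilt 0.12 q6 -2 F [-0.4  0.  -0.4] op 0.877 gf 0.0 t 22.2
shift before turn [-0.01  0.07  5.  ]
```

Emit:
drive_tool(
  targets="-0.02 0.06 0 0;0 0 1 0;0 0 1 0;0 0 1 0;0 0 1 0;0 0 0.6 0;0 0 0.35 0;0 0 0.15 0;0 0 0 0;0 0 0 0",
)

```text
t: 23.03
tool_pos: [0.4646, 0.0768, 0.0275]
ee_rot: [[-0.041, 0.999, 0.001], [0.999, 0.041, -0.0], [-0.0, 0.001, -1.0]]
force: [0.1, -0.8, 0.6]
opening: 0.877
grasp_force: 0.0
```

Emit:
drive_tool(
  targets="0 0 0 0;0 0 0 0;0 0 0 0;0 0 0 0;0 0 0 0;0 0 0 0;0 0 0 0",
  claw=-1,
  squeeze=45,
)

```text
t: 23.62
tool_pos: [0.4653, 0.0768, 0.0286]
ee_rot: [[-0.042, 0.999, 0.003], [0.999, 0.042, -0.0], [-0.0, 0.003, -1.0]]
force: [-1.7, 0.3, 6.1]
opening: 0.527
grasp_force: 45.4
```

Emit:
drive_tool(
  targets="0 0 -0.1 0;0 0 -0.1 0;0 0 -0.2 0;0 0 -0.2 0;0 0 -0.2 0;0 0 -0.3 0;0 0 -0.3 0;0 0 -0.3 0;0 0 -0.3 0;0 0 -0.4 0;0 0 -0.2 0;0 0 0 0;0 0 0 0",
)

```text
t: 24.7
tool_pos: [0.4644, 0.0768, 0.1314]
ee_rot: [[-0.042, 0.999, 0.001], [0.999, 0.042, -0.0], [-0.0, 0.001, -1.0]]
force: [-0.2, -0.1, -2.1]
opening: 0.525
grasp_force: 46.2
```

Run:
```python
from m import *
go(.3948,.2845,.12,92.3)
for n in('scene','side'):
    W=cap(n,n+'8.png')['W'].reshape(-1,3)
    p=W[(abs(W[:,0]-.395)<.07)&(abs(W[:,1]-.284)<.07)&(W[:,2]>.0135)&(W[:,2]<.03)]; print('plate',circ(p,.044,[.395,.284]),len(p))
    s=W[(abs(W[:,0]-.463)<.05)&(abs(W[:,1]-.076)<.05)]; s=s[(s[:,2]<.3)&(s[:,2]>.042)]; print('z above base',s[:,2].min())
im=cv2.imread('pics/scene8.png')[100:300,220:480]; cv2.imwrite('pics/s8c.png',cv2.resize(im,(780,600)))
```

```text
tcp [0.4644 0.0768 0.1314] ang 92.4 tilt 0.08 q6 -3 F [-0.2 -0.1 -2.1] op 0.525 gf 46.2 t 24.7
shift before turn [ 5.26 -1.52  0.28] turn 0.1 after turn [ 5.26 -1.53  0.29]
plate [0.3952698  0.28202377] 266
z above base 0.11834827252004856
plate [0.39464907 0.2862053 ] 153
z above base 0.11671258529688806
```

View pics/s8c.png

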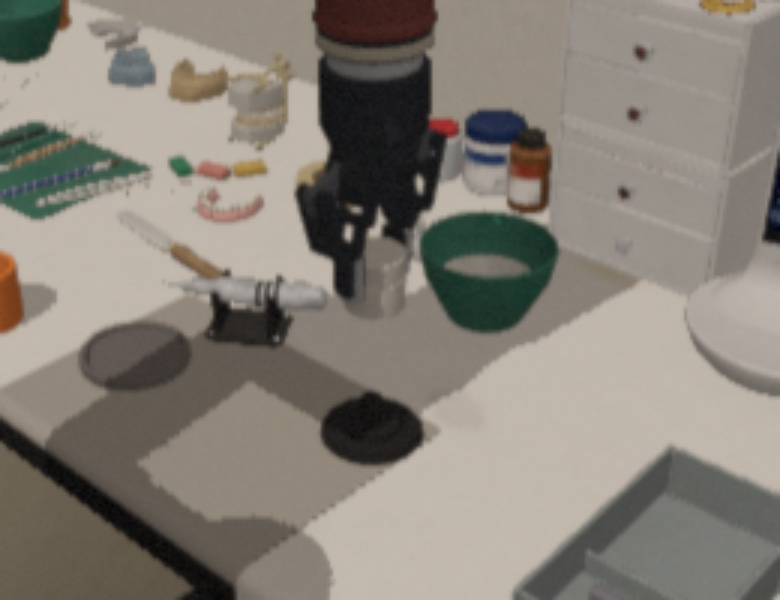

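The block hangs upright at (380,280), the base is left at (370,428), and the plate is at (135,355), clear of the handpiece at (250,300). Carry the block to the plate.

Emit:
drive_tool(
  targets="0.2 -0.06 0 0;0.4 -0.12 0 0;0.6 -0.17 0 0;0.7 -0.2 0 0;0.7 -0.2 0 0;0.7 -0.2 0 0;0.7 -0.2 0 0;0.6 -0.17 0 0;0.4 -0.12 0 0;0.26 -0.08 0 0;0 0 0 0;0 0 0 0;0 0 0 0",
)

```text
t: 25.88
tool_pos: [0.3943, 0.2838, 0.1305]
ee_rot: [[-0.042, 0.999, -0.001], [0.999, 0.042, -0.001], [-0.001, -0.001, -1.0]]
force: [0.0, -0.5, -2.8]
opening: 0.522
grasp_force: 46.2
```

Run:
```python
from m import *
go(.395,.2843,.026)
```

```text
tcp [0.3943 0.2838 0.1305] ang 92.4 tilt 0.05 q6 24 F [ 0.  -0.5 -2.8] op 0.522 gf 46.2 t 25.9
shift before turn [0.01 0.02 2.61]
```

Emit:
drive_tool(
  targets="0 0 0.3 0;0 0 0.5 0;0 0 0.5 0;0 0 0.5 0;0 0 0.3 0;0 0 0.2 0;0 0 0.15 0;0 0 0.1 0;0 0 0.05 0;0 0 0 0;0 0 0 0;0 0 0 0",
)

```text
t: 26.88
tool_pos: [0.395, 0.2848, 0.0276]
ee_rot: [[-0.042, 0.999, 0.001], [0.999, 0.042, 0.001], [0.001, 0.001, -1.0]]
force: [0.3, -0.2, -1.9]
opening: 0.523
grasp_force: 46.2
```

Emit:
drive_tool(
  targets="0 0 0.03 0;0 0 0.03 0;0 0 0 0;0 0 0 0",
)

```text
t: 27.22
tool_pos: [0.3945, 0.2846, 0.0246]
ee_rot: [[-0.042, 0.999, 0.0], [0.999, 0.042, 0.0], [0.0, 0.0, -1.0]]
force: [0.0, 1.4, -0.6]
opening: 0.524
grasp_force: 46.3
```

Emit:
drive_tool(
  targets="0 0 0 0;0 0 0 0;0 0 0 0;0 0 0 0;0 0 -0.1 0;0 0 -0.2 0;0 0 -0.4 0;0 0 -0.8 0;0 0 -1 0;0 0 -1 0;0 0 -0.8 0;0 0 0 0;0 0 0 0",
  claw=0.4,
)

```text
t: 28.3
tool_pos: [0.3961, 0.2854, 0.2001]
ee_rot: [[-0.042, 0.999, 0.006], [0.999, 0.042, 0.003], [0.003, 0.006, -1.0]]
force: [-0.3, 0.0, -1.2]
opening: 0.696
grasp_force: 0.0
```

Run:
```python
from m import *
for n in('scene','side'):
    W=cap(n)['W'].reshape(-1,3)
    q=W[(abs(W[:,0]-.395)<.05)&(abs(W[:,1]-.284)<.05)]; s=q[(q[:,2]>.022)&(q[:,2]<.052)]
    p=q[(q[:,2]>.0135)&(q[:,2]<.02)]
    print('block',circ(s,.023,[.395,.284]),'plate',circ(p[np.hypot(p[:,0]-.395,p[:,1]-.284)>.036],.044,[.395,.284]),q[q[:,2]<.09][:,2].max())
    f=W[(abs(W[:,0]-.463)<.06)&(abs(W[:,1]-.076)<.06)]; f=f[(f[:,2]>.018)&(f[:,2]<.045)]; print('stem',circ(f,.0098,[.463,.076]),f[:,2].max(),len(f))
go(.4635,.0765,.027)
```

```text
block [0.39424828 0.28256211] plate [0.39488979 0.2825092 ] 0.059828068164313845
stem [0.46195979 0.07464807] 0.03992212156160298 89
block [0.39392716 0.28241547] plate [0.39484395 0.28594549] 0.05709849843542444
stem [0.46192808 0.07510653] 0.038293007000882485 51
tcp [0.3939 0.2842 0.1962] ang 92.4 tilt 0.03 q6 24 F [ 0.   0.8 -0.2] op 0.698 gf 0.0 t 28.4
shift before turn [-5.26  1.52  4.23]
```

Emit:
drive_tool(
  targets="-0.4 0.12 0 0;-0.8 0.23 0 0;-0.8 0.23 0 0;-0.8 0.23 0 0;-0.8 0.23 0 0;-0.8 0.23 0 0;-0.6 0.17 0 0;-0.26 0.08 0 0;0 0 0 0;0 0 0 0",
  claw=-0.2,
)

```text
t: 29.23
tool_pos: [0.4631, 0.0769, 0.1952]
ee_rot: [[-0.041, 0.999, -0.003], [0.999, 0.041, 0.001], [0.001, -0.003, -1.0]]
force: [0.6, 0.3, -0.3]
opening: 0.402
grasp_force: 0.0
```

Run:
```python
from m import *
go(.4635,.0765,.019)
W=cap('wrist','w9.png')['W'].reshape(-1,3)
f=W[(abs(W[:,0]-.463)<.05)&(abs(W[:,1]-.076)<.05)]; f=f[(f[:,2]>.03)&(f[:,2]<.045)]; print('stem top',f.mean(0),cv2.minEnclosingCircle((f[:,:2]*1000).astype(np.float32)),len(f))
```

```text
tcp [0.4631 0.0769 0.1952] ang 92.3 tilt 0.17 q6 -3 F [ 0.6  0.3 -0.3] op 0.402 gf 0.0 t 29.2
shift before turn [-0.01  0.02  4.4 ] 
stem top [0.46310598 0.07754835 0.03640762] ((462.9938659667969, 76.63032531738281), 9.272051811218262) 293
```

Emit:
drive_tool(
  targets="0 0 0.6 0;0 0 1 0;0 0 1 0;0 0 0.8 0;0 0 0.5 0;0 0 0.3 0;0 0 0.18 0;0 0 0 0;0 0 0 0",
)

```text
t: 30.03
tool_pos: [0.4639, 0.0777, 0.0215]
ee_rot: [[-0.043, 0.999, -0.0], [0.999, 0.043, 0.0], [0.0, -0.0, -1.0]]
force: [-0.3, -0.4, 0.1]
opening: 0.4
grasp_force: 0.0
```

Emit:
drive_tool(
  targets="0 0 0 0;0 0 0 0;0 0 0 0;0 0 0 0;0 0 0 0;0 0 0 0;0 0 0 0",
  claw=-1,
  squeeze=60,
)

```text
t: 30.62
tool_pos: [0.4651, 0.0772, 0.0228]
ee_rot: [[-0.042, 0.999, 0.002], [0.999, 0.042, 0.001], [0.001, 0.002, -1.0]]
force: [-1.7, 3.2, 7.1]
opening: 0.188
grasp_force: 58.9
```

Emit:
drive_tool(
  targets="0 0 -0.1 0;0 0 -0.2 0;0 0 -0.3 0;0 0 -0.5 0;0 0 -0.7 0;0 0 -0.7 0;0 0 -0.6 0;0 0 -0.4 0;0 0 0 0;0 0 0 0",
)

```text
t: 31.45
tool_pos: [0.4647, 0.0767, 0.1623]
ee_rot: [[-0.042, 0.999, 0.003], [0.999, 0.042, -0.0], [-0.0, 0.003, -1.0]]
force: [-1.0, -0.9, -1.8]
opening: 0.186
grasp_force: 58.7
```

Run:
```python
from m import *
go(.4976,-.1818,.13,92.3)
W=np.load('w1.npy')
im=cap('scene','s10.png')['frame'][100:320,240:560]; cv2.imwrite('pics/s10c.png',cv2.cvtColor(cv2.resize(im,(800,550)),cv2.COLOR_RGB2BGR))
```

```text
tcp [0.4647 0.0767 0.1623] ang 92.4 tilt 0.16 q6 -3 F [-1.  -0.9 -1.8] op 0.186 gf 58.7 t 31.4
shift before turn [-6.49  0.55  0.81] turn 0.1 after turn [-6.49  0.56  0.81]
```

View pics/s10c.png

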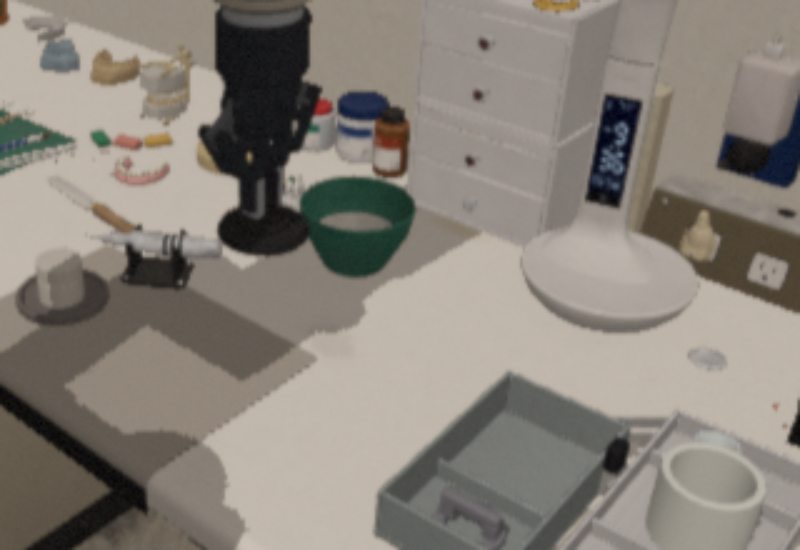

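The base hangs level at (262,230), the block stands on the plate at (62,283), and the sleeve is upright in the tray at (705,495). Move the base over the large bay.

Emit:
drive_tool(
  targets="-0.4 0.04 0 0;-0.8 0.07 0 0;-0.8 0.07 0 0;-0.8 0.07 0 0;-0.8 0.07 0 0;-0.8 0.07 0 0;-0.8 0.07 0 0;-0.7 0.06 0 0;-0.4 0.03 0 0;-0.19 0.01 0 0;0 0 0 0;0 0 0 0;0 0 0 0",
)

```text
t: 32.58
tool_pos: [0.4967, -0.1802, 0.1604]
ee_rot: [[-0.043, 0.999, -0.002], [0.999, 0.043, 0.001], [0.001, -0.001, -1.0]]
force: [-0.8, -0.2, -1.1]
opening: 0.189
grasp_force: 58.7
```

Run:
```python
from m import *
go(.4976,-.1818,.032,92.3)
C=np.array([.4576,-.1835]);a=np.radians(2.3);oy=np.array([np.cos(a),np.sin(a)]);ox=np.array([oy[1],-oy[0]])
for n in('scene','side','wrist'):
    W=cap(n,n+'11.png')['W'].reshape(-1,3); L=np.c_[(W[:,:2]-C)@ox,(W[:,:2]-C)@oy,W[:,2]]; L=L[(abs(L[:,0])<.075)&(abs(L[:,1])<.12)]
    t=L[(L[:,2]>.044)&(L[:,2]<.053)]
    fl=L[(L[:,2]>.004)&(L[:,2]<.011)&(abs(L[:,0])<.052)&(abs(L[:,1])<.094)]
    g=L[(L[:,2]>.031)&(L[:,2]<.043)&(abs(L[:,0])<.04)&(L[:,1]<-.03)&(L[:,1]>-.085)]
    pr=lambda v:np.percentile(v,[1,99]).round(4) if len(v)>20 else None
    print(n,'walltop x',pr(t[:,0]),'y',pr(t[:,1]),'floor x',pr(fl[:,0]),'y',pr(fl[:,1]),len(fl),'gauge bar',pr(g[:,0]),pr(g[:,1]))
```

```text
tcp [ 0.4967 -0.1802  0.1604] ang 92.5 tilt 0.12 q6 -31 F [-0.8 -0.2 -1.1] op 0.189 gf 58.7 t 32.6
shift before turn [-0.05  0.02  3.21] turn 0.2 after turn [-0.04  0.02  3.21]
scene walltop x [-0.0516  0.0707] y [-0.1015  0.0971] floor x [-0.0486  0.0367] y [-0.0553  0.0924] 1743 gauge bar [-0.0205  0.0262] [-0.0583 -0.0484]
side walltop x [-0.0575  0.0653] y [-0.1003  0.0978] floor x [-0.0517  0.0518] y [-0.0846  0.0923] 132 gauge bar [-0.0237  0.0222] [-0.0579 -0.0484]
wrist walltop x [-0.054  0.071] y [-0.0976  0.097 ] floor x [-0.0467  0.0497] y [-0.0909  0.092 ] 10542 gauge bar [-0.0235  0.0226] [-0.0544 -0.0447]
```

Emit:
drive_tool(
  targets="-0.04 0.02 0.4 0;0 0 0.7 0;0 0 0.7 0;0 0 0.5 0;0 0 0.4 0;0 0 0.25 0;0 0 0.15 0;0 0 0.1 0;0 0 0.05 0;0 0 0 0;0 0 0 0;0 0 0 0",
)

```text
t: 33.73
tool_pos: [0.4989, -0.1836, 0.0323]
ee_rot: [[-0.042, 0.999, 0.002], [0.999, 0.042, -0.001], [-0.001, 0.001, -1.0]]
force: [-0.1, -0.2, -1.0]
opening: 0.185
grasp_force: 58.6
```

Emit:
drive_tool(
  targets="0 0 0.04 0;0 0 0 0;0 0 0 0",
)

```text
t: 33.98
tool_pos: [0.499, -0.1837, 0.0308]
ee_rot: [[-0.042, 0.999, 0.002], [0.999, 0.042, -0.001], [-0.001, 0.002, -1.0]]
force: [-1.0, 1.1, 4.7]
opening: 0.183
grasp_force: 59.5
```

Emit:
drive_tool(
  targets="0 0 0 0;0 0 0 0;0 0 0 0;0 0 0 0;0 0 -0.1 0;0 0 -0.3 0;0 0 -0.6 0;0 0 -1 0;0 0 -1 0;0 0 -0.8 0;0 0 0 0;0 0 0 0;0 0 0 0",
  claw=-0.2,
)

```text
t: 35.07
tool_pos: [0.498, -0.1831, 0.1821]
ee_rot: [[-0.042, 0.999, 0.0], [0.999, 0.042, -0.0], [-0.0, 0.0, -1.0]]
force: [-0.8, -0.3, -0.4]
opening: 0.398
grasp_force: 0.0
```

Run:
```python
from m import *
go(.4611,-.2606,.0864,92.3)
C=np.array([.4576,-.1835]);a=np.radians(2.3);oy=np.array([np.cos(a),np.sin(a)]);ox=np.array([oy[1],-oy[0]])
for n in('scene','side','wrist'):
    W=cap(n,n+'12.png')['W'].reshape(-1,3); L=np.c_[(W[:,:2]-C)@ox,(W[:,:2]-C)@oy,W[:,2]]
    s=L[(abs(L[:,0])<.03)&(abs(L[:,1]-.04)<.03)&(L[:,2]>.027)&(L[:,2]<.05)]
    g=L[(L[:,2]>.031)&(L[:,2]<.043)&(abs(L[:,0])<.04)&(L[:,1]<-.03)&(L[:,1]>-.085)]
    l=L[(abs(L[:,0]-.077)<.03)&(abs(L[:,1])<.02)&(L[:,2]>.093)&(L[:,2]<.115)]
    print(n,'stem',circ(s,.0098,[0,.04]) if len(s)>5 else 0,len(s),s[:,2].max() if len(s) else 0,'lug',l.min(0),l.max(0))
```

```text
tcp [ 0.498  -0.1831  0.1821] ang 92.4 tilt 0.03 q6 -31 F [-0.8 -0.3 -0.4] op 0.398 gf 0.0 t 35.1
shift before turn [-1.9  -1.01  2.39] turn 0.1 after turn [-1.9  -1.    2.39]
scene stem [0.00450868 0.04067419] 113 0.047253863146634024 lug [ 0.07256085 -0.01124651  0.09326918] [0.08486748 0.00683038 0.10917671]
side stem [0.00453678 0.0408804 ] 35 0.045619156962237076 lug [ 0.06602901 -0.01158375  0.09439502] [0.10648097 0.00927266 0.11395403]
wrist stem [0.00414988 0.04190793] 424 0.04744894012920344 lug [ 0.07284569 -0.00184762  0.09310874] [0.10699902 0.01037407 0.10751914]
```

View pics/wrist12.png

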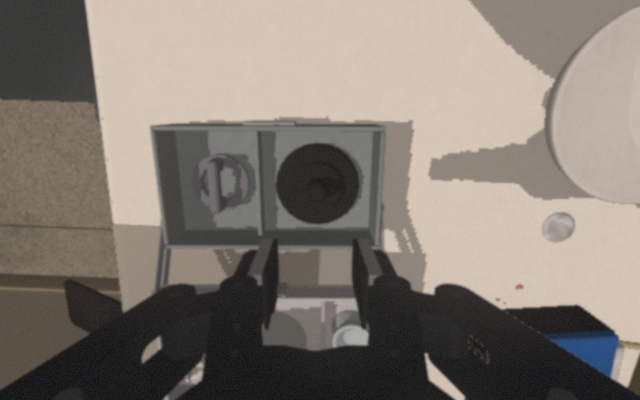

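The base at (318,183) and the gauge at (222,183) lie flat in their bays. Now grip the lug and swing the tray home slowly.

Emit:
drive_tool(
  targets="-0.4 -0.2 0 0;-0.7 -0.4 0 0;-0.5 -0.3 0 0;-0.3 -0.1 0 0;0 0 0.3 0;0 0 0.6 0;0 0 0.6 0;0 0 0.4 0;0 0 0.3 0;0 0 0.1 0;0 0 0.05 0;0 0 0 0;0 0 0 0",
)

```text
t: 36.3
tool_pos: [0.4622, -0.2611, 0.0887]
ee_rot: [[-0.042, 0.999, 0.001], [0.999, 0.042, -0.001], [-0.001, 0.001, -1.0]]
force: [-0.1, -0.1, -0.3]
opening: 0.401
grasp_force: 0.0
```

Emit:
drive_tool(
  targets="0 0 0 0;0 0 0 0;0 0 0 0;0 0 0 0;0 0 0 0;0 0 0 0;0 0 0 0",
  claw=-1,
  squeeze=50,
)

```text
t: 36.88
tool_pos: [0.4613, -0.2613, 0.0891]
ee_rot: [[-0.042, 0.999, -0.0], [0.999, 0.042, -0.001], [-0.001, -0.0, -1.0]]
force: [-4.5, 0.5, 5.5]
opening: 0.197
grasp_force: 49.2
```

Lug gripped (opening 0.197). Slow close in two halves.

Emit:
drive_tool(
  targets="0 0 -0.02 0;0.01 0 -0.02 0;0.02 0 -0.03 0;0.02 0 -0.04 0;0.03 0 -0.05 0;0.04 0 -0.06 0;0.05 0 -0.06 0;0.06 0 -0.08 0;0.07 0 -0.07 0;0.08 0 -0.08 0;0.1 0 -0.08 0;0.11 0 -0.08 0;0.11 0 -0.08 0;0.13 0 -0.07 0;0.15 0 -0.06 0;0.15 0 -0.05 0;0.15 0 -0.04 0;0.17 0 -0.02 0;0.17 0 -0.01 0;0.16 0 0 0",
)

```text
t: 38.55
tool_pos: [0.4584, -0.1891, 0.1285]
ee_rot: [[-0.042, 0.999, 0.0], [0.999, 0.042, 0.0], [0.0, 0.0, -1.0]]
force: [-3.3, -1.2, 2.4]
opening: 0.194
grasp_force: 49.7
```

Emit:
drive_tool(
  targets="0.17 0 0.02 0;0.17 0 0.03 0;0.16 0 0.05 0;0.15 0 0.06 0;0.14 0 0.08 0;0.13 0 0.08 0;0.12 0 0.08 0;0.11 0 0.1 0;0.09 0 0.09 0;0.08 0 0.09 0;0.07 0 0.09 0;0.06 0 0.09 0;0.05 0 0.08 0;0.04 0 0.07 0;0.03 0 0.07 0;0.02 0 0.05 0;0.02 0 0.04 0;0.01 0 0.03 0;0.01 0 0.02 0;0 0 0.01 0",
)

```text
t: 40.22
tool_pos: [0.4559, -0.1249, 0.0792]
ee_rot: [[-0.042, 0.999, 0.0], [0.999, 0.042, -0.001], [-0.001, 0.0, -1.0]]
force: [-1.5, 3.0, 6.5]
opening: 0.195
grasp_force: 50.1
```

Emit:
drive_tool(
  targets="0 0 0 0;0 0 0 0;0 0 0 0",
)

```text
t: 40.47
tool_pos: [0.4558, -0.1249, 0.0793]
ee_rot: [[-0.042, 0.999, 0.0], [0.999, 0.042, -0.001], [-0.001, 0.0, -1.0]]
force: [-1.6, 2.6, 6.2]
opening: 0.197
grasp_force: 50.0
```

Emit:
drive_tool(
  targets="0 0 0 0;0 0 0 0;0 0 0 0;0 0 0 0;0 0 -0.2 0;0 0 -0.5 0;0 0 -1 0;0 0 -1 0;0 0 -1 0;0 0 -1 0;0 0 0 0;0 0 0 0;0 0 0 0;0 0 0 0",
  claw=-0.2,
)

```text
t: 41.63
tool_pos: [0.4548, -0.1242, 0.265]
ee_rot: [[-0.042, 0.999, -0.002], [0.999, 0.042, 0.001], [0.001, -0.002, -1.0]]
force: [-0.3, -0.9, -0.2]
opening: 0.398
grasp_force: 0.0
```

Run:
```python
from m import *
go(.456,-.124,.27)
for n in('scene','side'):
    W=cap(n,n+'13.png')['W'].reshape(-1,3); box=lambda x,y,w,z0,z1:W[(abs(W[:,0]-x)<w)&(abs(W[:,1]-y)<w)&(W[:,2]>z0)&(W[:,2]<z1)]
    s=box(.4576,-.1835,.055,.085,.105); print(n,'sleeve',circ(s,.032,[.457,-.183]),box(.4576,-.1835,.055,.09,.2)[:,2].max())
    r=W[(W[:,0]>.34)&(W[:,0]<.58)&(W[:,1]>-.26)&(W[:,1]<-.115)&(abs(W[:,2]-.0715)<.004)]; print('rim',np.median(r[:,2]),cv2.minAreaRect((r[:,:2]*1000).astype(np.float32)))
    l=box(.4552,-.1235,.02,.083,.1); print('lug',l.min(0),l.max(0))
im=cv2.imread('pics/scene13.png')[100:340,230:550]; cv2.imwrite('pics/s13c.png',cv2.resize(im,(800,600)))
```

```text
tcp [ 0.4548 -0.1242  0.265 ] ang 92.4 tilt 0.15 q6 -27 F [-0.3 -0.9 -0.2] op 0.398 gf 0.0 t 41.6
shift before turn [ 0.    0.03 -0.13] 
scene sleeve [ 0.4546922  -0.18693857] 0.10988064786877415
rim 0.07095170884452767 ((456.7364196777344, -180.76596069335938), (195.70777893066406, 118.79292297363281), 2.1466169357299805)
lug [ 0.44232411 -0.13260034  0.0830418 ] [ 0.46362741 -0.1206469   0.09951246]
side sleeve [ 0.4564246  -0.18413085] 0.1093224391251331
rim 0.07001483658441708 ((456.5923156738281, -177.29664611816406), (193.13014221191406, 123.97872161865234), 2.0493953227996826)
lug [ 0.44476045 -0.13054505  0.08348275] [ 0.46275823 -0.11329351  0.09714139]
```

View pics/s13c.png

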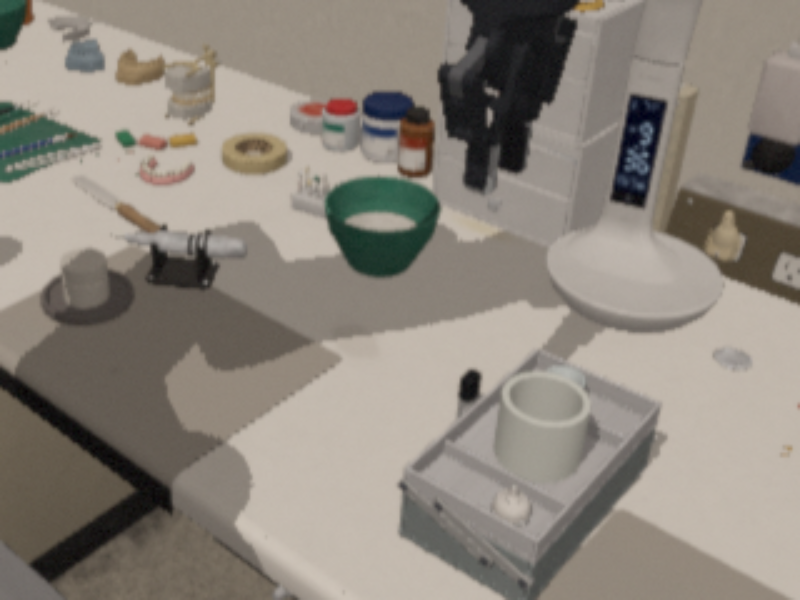

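The tray is home at (530,460) with the sleeve upright in its middle bay at (542,425). The block stands on the plate at (87,285), and the gripper is clear. Handing in.

```bash
python3 -c "
from bench import robot
print(robot.hand_in())"
```

```text
the job is handed in; nothing more can be done
None
```

I handed the job in at about 42 s on the robot's clock. By the last camera checks the block is upright within about 4 mm of the plate's centre, the base and gauge lie flat in their bays, the sleeve stands in the tray's middle bay and the tray is home; the hand-in gave no verdict.

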